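# Unlock the tea stall's takings box and hold the key turned

### The job

Take the steel key out of its wooden stand, push it down into the lock in the lid of the grey takings box, easing or wiggling it past the sticky pins until its collar sits fully home on the lid, then turn it clockwise (seen from above) a quarter turn to the stop. The lock springs back, so finish while still gripping the key and holding it turned. Leave the cups, the canister and the roasting plate where they stand.

Things in the scene. Friction and masses are not known exactly. Their poses are not given: they have to be found in the camera images.
- key: Double-bitted steel key, 76 mm long, 80 g, at the start standing bit down in the stand's slot, collar on the stand. Origin: centre of the tip; z up the stem. Bit at the tip: 20 mm wide (along x), 6 mm thick (y), 12 mm long, its first 3 mm stepped down to 17 x 3.6 mm; round stem 6.4 mm across; flat bow on top. Half a turn about z gives the same shape
- key_collar (a point): On the key's stem axis at the underside of its collar (a disc 16 mm across, 4 mm thick), 28 mm above the tip; axes as the key's
- key_bow (a point): Centre of the key's bow, 59 mm above the tip, the point to grip; axes as the key's. The bow is a flat plate 34 mm wide (x), 9 mm thick (y), 34 mm high (42 to 76 mm above the tip): grip it across its 9 mm, along y
- key_stand: Dark wooden block, 70 (x) x 60 (y) x 36 mm high, fixed on the tray, with an upright slot 22 (x) x 8 mm (y), 32 mm deep, in the middle of its top. Origin: centre of its underside. The key starts with its x along the stand's x. It is on the left or right half of the tray, the takings box on the other
- takings_box: Grey steel cash box, 100 (x) x 130 (y) x 76 mm high, fixed on the tray; the lock is in the middle of its lid, framed by four thin steel strips. Origin: centre of its underside; z up. In the keyway two stiff sprung pins, one from each long side, 5 and 9 mm down, reach 2.8 mm in and catch on the bit: a push of 5 to 20 N with a little wiggle passes them
- lock_mouth (a point): Centre of the keyway at the lid's top face; axes as the box's. A slot 22 (x) by 8 mm (y) with 2 mm chamfer, 14 mm deep through the lid, the turning barrel below. The key goes straight down, its x along the slot's x, either way round, and is home when its collar sits on the lid (tip 28 mm down). Only then can it turn; once turned it cannot be pulled out
- lock_barrel (a joint): Turn of the lock's barrel under the lid (its slot 23 x 8.4 mm: the bit has up to 7 degrees of play): 0 at rest (slot along the box's x), grows clockwise seen from above, stop at 1.57 rad. A spring, about 0.05 N m at rest and 0.21 N m at the stop, turns it back when let go
- cup1: small white glazed tea cup, 58 mm across the rim, 45 mm high, loose on the tray, a bystander; origin: centre of its underside
- cup2: small white glazed tea cup, 58 mm across the rim, 45 mm high, loose on the tray, a bystander; origin: centre of its underside
- cup3: small white glazed tea cup, 58 mm across the rim, 45 mm high, loose on the tray, a bystander; origin: centre of its underside
- canister: red plastic canister with a twist cap, 62 mm across, 95 mm high, loose on the tray, a bystander; origin: centre of its underside
- roasting_plate: round aluminium roasting plate, 116 mm across, 12 mm high, loose on the tray in front, a bystander; origin: centre of its underside
Things that resemble listed ones, but are neither listed nor needed, are in the scene too. There is more than one size of the key; the one meant has the size given above.

How it is judged (in metres and radians):
On the way, in this order (a step that is already met when the one before it is completed fails the run):
1. the key is lifted out of its stand (z of key in the frame of key_stand above 0.037 m), for 0.1 s.
2. the key is home in the lock, not yet turned (distance between key_collar and lock_mouth below 0.006 m and angle between the z axis of key and the z axis of lock_mouth, either way round below 0.15 rad and value of joint lock_barrel below 0.4 rad), for 0.1 s.
At the end, for the whole second after the job is handed in: The key's collar is within 6 mm of the lock's mouth and its stem within 0.15 rad of square to the lid, the barrel is held turned more than 1.35 rad, the fingers grip the key (over 2 N), and cups, canister and plate stand within 20 mm of where they were, upright within 0.3 rad (distance between key_collar and lock_mouth below 0.006 m and angle between the z axis of key and the z axis of lock_mouth, either way round below 0.15 rad and value of joint lock_barrel above 1.35 rad and contact force between the fingers and key above 2 N and distance of each of cup1, cup2, cup3, canister, roasting_plate from where it was at the start of the episode below 0.02 m and angle between each of cup1, cup2, cup3, canister, roasting_plate's own z axis and vertical below 0.3 rad); the arm keeps its last pose, push and grip.
It fails at once if a cup, the canister or the plate is moved more than 20 mm or tipped (distance of any of cup1, cup2, cup3, canister, roasting_plate from where it was at the start of the episode above 0.02 m or angle between any of cup1, cup2, cup3, canister, roasting_plate's own z axis and vertical above 0.3 rad).
It also fails if it takes over 45 s, if anything falls off the work surface, if the arm or the gripper's body presses on something with over 40 N, if the wrist force passes 120 N, or if a joint passes its speed limit or range.

### The arm

A 6-joint arm with a two-finger parallel gripper is mounted at the origin on the work surface. World frame = base frame: x ahead of the robot, y to its left, z up, the work surface at z = 0. Lengths are in mm, angles in degrees, forces in N, time in s.
With the tool pointing down it reaches from about 350 to 850 mm from the base axis. Payload 8.1 kg.
Tool frame: the origin (TCP) lies at the very end of the fingers, on their centre line; the grasp point (between the pads) lies 19 mm behind it; z points along the fingers, y is the line along which they close (so a half turn about z gives the same grasp; the last joint's range is limited). The gripper opens to 85 mm and grips with 20 to 120 N. Pads are 22 mm wide; open, the fingers measure 114 mm over their backs; the gripper's body (76 mm by 85 mm) begins 54 mm behind the grasp point. The pads swing forward as they close: fully open they stand 13 mm farther back than shut.
Start: joints at [-69.924, 7.471, 85.268, -0, 87.261, -4.893], TCP at [253.301, -543.915, 193.292] pointing down, gripper open.
Joint ranges: [-169.43, 169.43], [-51.17, 129.36], [1.28, 143.12], [-76.62, 256.62], [0, 156.53], [-152.29, 152.29]. Speed limits (degrees/s): [136.94, 136.94, 159.86, 180, 180, 180].

### API

Orientations are given as [roll, pitch, yaw] about the fixed x, y, z axes, in that order (R = Rz(yaw) Ry(pitch) Rx(roll)).
In Python, from bench import status, viewer, job gives the robot as it stands.
- The arm moves only by the tool arm_command, never from a script. Its argument "targets" is a list that holds one entry, the list of rows, each a list of 7 numbers: the shift along the world's x, y, z in m, then the turn, a rotation vector about the world's x, y, z in rad, then the opening, from -1 (shut) to 1 (fully open). In form: [[[dx, dy, dz, rx, ry, rz, gripper], ...]]. A call has 1 to 10 rows; each row shifts and turns the commanded pose from where the row before left it; what a row does not reach is not made up. A row lasts 1/8 s, in which the tool goes at most 62.5 mm and 10.7 degrees, less where a joint would pass 70% of its speed; a pose out of reach is approached as far as the arm can. A call with a gripper value outside its range is refused whole. The fingers move at their own pace and stop on an object; "force" is the grip in N (left out, the last holds). Time passes only in rows, so rows that do not move let the fingers close. It gives the time, the measured TCP pose, the force, the opening and the grip force at its end, in the units of the state.
- status.sense(): the state, without advancing time (a new reading comes with each control period).
- viewer.snapshot(name): name is "scene" or "top"; returns the picture (384x512x3 uint8, red, green, blue); there is no depth.
- viewer.camera_model(name): a dict with "vertical_fov" (degrees; the focal length in pixels is half the picture's height over the tangent of half this angle, whatever the lens; pixels are square), "cx", "cy" (the principal point, pixels), "xyz" and "attitude" of the camera in the world. Camera axes: x right, y down, z forward; pixel columns grow to the right and rows downward; lengths in mm; the calibration is good to about 2 mm. A picture is of the moment at which its call begins. camera_model takes no time and is no camera call.
- job.hand_in(): hands the job in; it is judged then, once.
The state is a dict: "time": time; "joint_pos": joint angles; "qd": joint speeds; "joint_efforts": joint torques, N m; "tool_pos": TCP position; "tcp_rot": TCP orientation; "ft_force": force on the tool from outside, world axes, zero at the start; "wrist_torque": the same for the moment, N m; "finger_gap": finger opening in mm; "grip_force": force on a finger pad.
Only numpy, scipy, OpenCV 4.12 (cv2) and the standard library are available. Lean on these libraries where they do the work, as an engineer would, in place of code of your own. Each camera call takes 0.05 s, during which the arm holds its last target. There are 200 camera calls.

## Working session

There is one attempt and no reset: what is moved stays moved. The work goes in short steps, Python scripts to look and compute and a tool call to move; the robot and the scene stay as the last step left them, time stands still between calls to the robot, and variables do not carry over. Pictures are saved under pics/ and viewed, at most 10 in all, crops included, and the job is handed in when it is done.

Besides the shell and the picture viewer there is one more tool, called after "Request:" as a command line: name --argument value ..., lists and objects as JSON in quotes. arm_command: Moves the arm, as the interface text tells. Its arguments: {"type":"object","properties":{"targets":{"type":"array"},"force":{"type":"number"}},"required":["targets"]}

```bash
mkdir -p pics; python3 - <<'E'
from bench import status, viewer
import cv2
for n in("scene","top"):
    m=viewer.camera_model(n);print(n,m)
    im=viewer.snapshot(n);cv2.imwrite(f"pics/{n}0.png",im[:,:,::-1])
s=status.sense();print(s)
E
```

```text
scene {'vertical_fov': 53.65319577424712, 'cx': 253.91822544421848, 'cy': 194.54705819965986, 'xyz': array([1061.54077979, -375.00971797,  581.18328813]), 'attitude': array([-124.26995039,    1.37105557,   47.85041766])}
top {'vertical_fov': 52.865785748474984, 'cx': 258.0216766539393, 'cy': 195.54103797944322, 'xyz': array([ 359.4888542 ,  109.49931497, 1034.29046697]), 'attitude': array([-1.71660198e+02, -1.32686483e-01, -8.90649124e+01])}
{'time': 0.1, 'joint_pos': array([-6.99260353e+01,  7.51265009e+00,  8.53235128e+01,  9.08280098e-04,
        8.72622121e+01, -4.89183117e+00]), 'qd': array([-0.01941822, -0.10096906, -0.09750697, -0.08998255,  0.15544689,
       -0.01607806]), 'joint_efforts': array([ 1.35448598e-03, -5.70949709e+01, -5.01943982e+01, -1.48963718e-04,
        8.16249725e-03, -6.96340453e-05]), 'tool_pos': array([ 253.08824371, -543.38268935,  192.32537474]), 'tcp_rot': array([-1.79902061e+02, -9.29277772e-03,  2.49657438e+01]), 'ft_force': array([ 0.04474347,  0.33176127, -0.26996594]), 'wrist_torque': array([ 0.0340111 , -0.01687037,  0.02393672]), 'grip_force': 0.0, 'finger_gap': 85.19515182079464}
```

View pics/scene0.png

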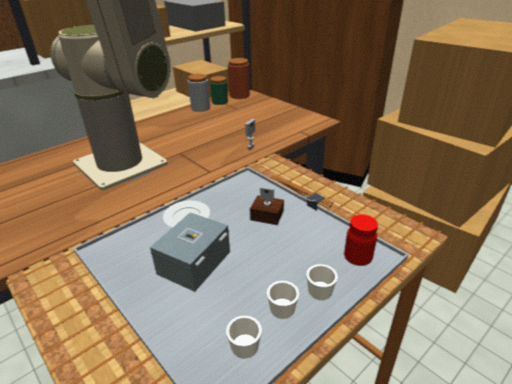

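View pics/top0.png

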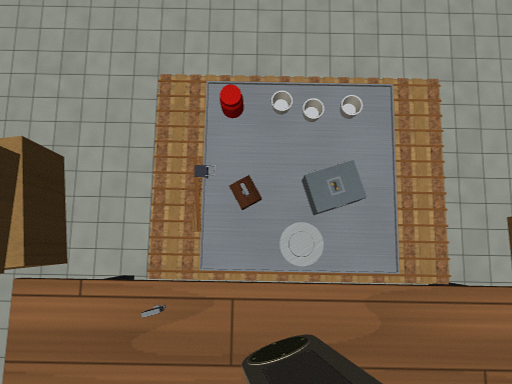

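The candidates are the steel key in the dark stand (top 245,190; scene 267,195), a loose key-like piece on the counter (top 152,312; scene 251,133), and a black clip at the tray edge (top 204,171; scene 315,201). The one in the stand fits the description. The grey box is at top (334,186). I'll check the choice with one close crop.

```bash
cat > h.py <<'E'
import numpy as np, cv2
from bench import viewer, status
from scipy.spatial.transform import Rotation as R
def ray(n,px):
    m=viewer.camera_model(n); f=192/np.tan(np.radians(m['vertical_fov']/2))
    px=np.atleast_2d(np.array(px,float))
    d=np.c_[(px[:,0]-m['cx'])/f,(px[:,1]-m['cy'])/f,np.ones(len(px))]
    return m['xyz'],R.from_euler('xyz',m['attitude'],degrees=True).apply(d)
def plane(n,px,z):
    o,d=ray(n,px); return o+d*((z-o[2])/d[:,2])[:,None]
def proj(n,P):
    m=viewer.camera_model(n); f=192/np.tan(np.radians(m['vertical_fov']/2))
    q=R.from_euler('xyz',m['attitude'],degrees=True).inv().apply(np.atleast_2d(P)-m['xyz'])
    return q[:,:2]/q[:,2:]*f+[m['cx'],m['cy']]
def meet(n1,p1,n2,p2):
    a,d=ray(n1,p1);b,e=ray(n2,p2);d=d[0];e=e[0]
    t=np.linalg.lstsq(np.c_[d,-e],b-a,rcond=None)[0]
    return (a+d*t[0]+b+e*t[1])/2,np.linalg.norm(a+d*t[0]-b-e*t[1])
E
python3 - <<'E'
from h import *
a=cv2.imread('pics/scene0.png');b=cv2.imread('pics/top0.png')
c=lambda i,x,y,w,h:cv2.resize(i[y:y+h,x:x+w],(400,300),interpolation=cv2.INTER_CUBIC)
cv2.imwrite('pics/c1.png',np.vstack([np.hstack([c(b,221,169,48,36),c(b,294,155,80,60)]),np.hstack([c(a,240,180,56,42),c(a,144,204,96,72)])]))
print(plane('top',[[245,188],[334,186],[206,82],[393,84],[397,271],[201,268]],0))
E
```

```text
[[ 531.2232815   145.25415397    0.        ]
 [ 540.77157265  -96.44961226    0.        ]
 [ 833.10819877  261.94750877    0.        ]
 [ 836.32905401 -266.97122       0.        ]
 [ 316.41683339 -259.63102055    0.        ]
 [ 315.81120275  256.5635521     0.        ]]
```

View pics/c1.png

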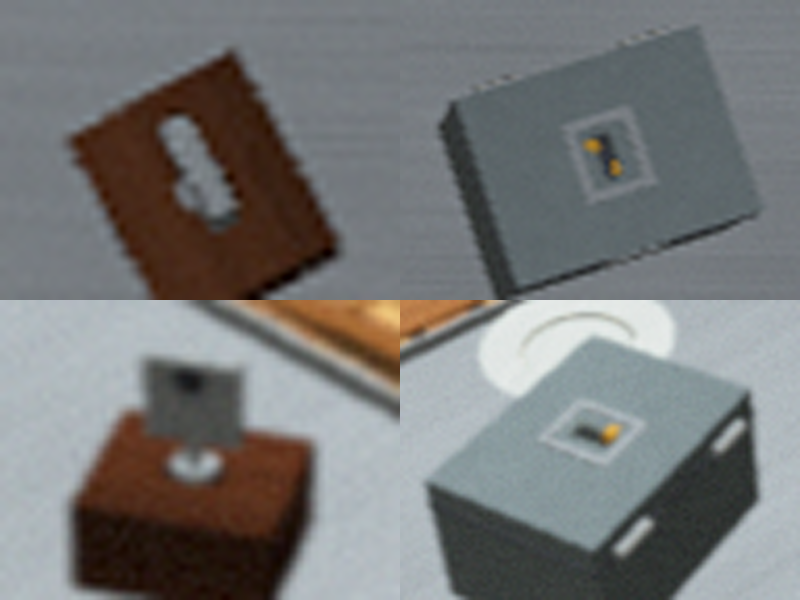

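The crop shows an upright key with a wide flat bow and a round collar in the dark stand, so the choice holds. The slot runs across the lid's length, with two brass pins visible inside the frame. Next I measure with masks and triangulation.

```bash
python3 - <<'E'
from h import *
T=cv2.imread('pics/top0.png');S=cv2.imread('pics/scene0.png')
# lid corners rough, two views
for t,s in [((305,175.4),(228,225.6)),((354,160.6),(191.3,264)),((366,197.4),(151.2,248.4)),((316.4,213.4),(190.8,213.1)),((201,268.5),(248,169.5))]:
    print(meet('top',t,'scene',s))
def big(mask,x,y,w,h,k=1):
    m=np.zeros_like(mask);m[y:y+h,x:x+w]=mask[y:y+h,x:x+w]
    c=cv2.findContours(m,cv2.RETR_EXTERNAL,cv2.CHAIN_APPROX_NONE)[0];return max(c,key=cv2.contourArea)
G=lambda i:cv2.cvtColor(i,cv2.COLOR_BGR2GRAY)
def frame(I,n,x,y,w,h):
    g=cv2.resize(G(I)[y:y+h,x:x+w],None,fx=8,fy=8,interpolation=cv2.INTER_CUBIC)
    med=np.median(g); c=big((g>med+18).astype('u1'),0,0,w*8,h*8)
    r=cv2.minAreaRect(c); f=lambda p:(np.array(p)+.5)/8-.5+[x,y]
    print(n,'frame ctr',f(r[0]),'size',np.array(r[1])/8,med)
    b=plane(n,f(cv2.boxPoints(r)),77)
    M=cv2.moments(cv2.convexHull(c)); ce=f((M['m10']/M['m00'],M['m01']/M['m00']))
    print(' hull ctr',ce,plane(n,ce,77)); print(b); return ce
a=frame(T,'top',322,171,28,28);b=frame(S,'scene',174,216,30,24)
print('stereo frame',meet('top',a,'scene',b))
# lid quad in top
hsv=cv2.cvtColor(T,cv2.COLOR_BGR2HSV); print('lid px',hsv[200,325],hsv[175,345],'tray',hsv[150,325],'wood',hsv[185,237],'side',hsv[207,305])
# stand top face
g=cv2.resize(T[165:215,220:272],None,fx=8,fy=8,interpolation=cv2.INTER_CUBIC)
h=cv2.cvtColor(g,cv2.COLOR_BGR2HSV); m=((h[:,:,1]>120)).astype('u1')
c=big(m,0,0,m.shape[1],m.shape[0]); r=cv2.minAreaRect(c); p=(cv2.boxPoints(r)+.5)/8-.5+[220,165]
print('stand',plane('top',p,36),r[2])
k=(cv2.inRange(h,(0,0,100),(180,90,255))>0).astype('u1'); f=np.zeros_like(m);cv2.drawContours(f,[c],-1,1,-1);k&=cv2.erode(f,np.ones((25,25)))
c=big(k,0,0,m.shape[1],m.shape[0]);r=cv2.minAreaRect(c);p=(cv2.boxPoints(r)+.5)/8-.5+[220,165]
print('key blob px',p)
E
```

```text
(array([553.67104904,  -6.93160488,  78.52691393]), np.float64(2.6483636316082606))
(array([ 594.50453909, -129.6383965 ,   79.39471094]), np.float64(5.792851417166409))
(array([ 500.602906  , -159.86303349,   75.58326155]), np.float64(3.2801904828692474))
(array([458.07379383, -35.96376351,  74.79290882]), np.float64(1.9293285220992513))
(array([315.44513158, 256.50049847,   6.26655422]), np.float64(2.180985857889312))
top frame ctr [335.41874695 185.43089485] size [16.46099854 14.01563263] 100.0
 hull ctr [335.42396957 185.43856811] [[528.7687973  -84.71855349  77.        ]]
[[ 542.57149894  -61.47686256   77.        ]
 [ 554.71074648  -95.11171162   77.        ]
 [ 515.06138292 -107.83917081   77.        ]
 [ 503.06464764  -74.37951152   77.        ]]
scene frame ctr [179.5   220.875] size [10.625 11.875] 151.0
 hull ctr [177.78857234 219.33244729] [[460.3250435  -69.95651198  77.        ]]
[[442.29811859 -69.31149911  77.        ]
 [460.57095468 -50.34947159  77.        ]
 [491.80465426 -71.13937518  77.        ]
 [474.24322955 -89.42669013  77.        ]]
stereo frame (array([516.08716167, -85.99046561, 118.16429249]), np.float64(21.98819021026673))
lid px [ 97  31 107] [102  32 105] tray [103  18 128] wood [  9 173  68] side [108  20 125]
stand [[531.48552633 186.81277678  36.        ]
 [561.08785065 136.02953761  36.        ]
 [497.80313554 100.32146003  36.        ]
 [468.73156566 150.79734528  36.        ]] 61.22019577026367
key blob px [[238.44183159 184.04331779]
 [243.59579277 181.73291969]
 [248.85049629 193.45495033]
 [243.69653511 195.76534843]]
```

```bash
python3 - <<'E'
from h import *
S=[[177.6,236.9],[186.5,228],[202.3,232.3],[192.7,243.6]]
P=plane('scene',S,77);print('scene frame',P,P.mean(0),meet('top',[335.42,185.43],'scene',np.mean(S,0)))
print('bow top scene',plane('scene',[[260.3,188],[274,189.5]],84))
print('bow top top',plane('top',[[238.44,184.04],[243.6,181.73],[248.85,193.45],[243.7,195.77]],84))
print(meet('top',[242.9,187.5],'scene',[267.2,188.7]))
# stand corners in scene crop
s=np.array([[75,505],[130,412],[313,440],[268,540]])
p=np.c_[240+s[:,0]/7.143,180+(s[:,1]-300)/7.143]
Q=plane('scene',p,36);print('stand scene',Q,Q.mean(0))
t=np.array([[68,138],[235,52],[338,245]])
print('stand top',plane('top',t/8.333+[221,169],36))
# collar in scene crop, on stand
print('collar scene',plane('scene',[240+194/7.143,180+163/7.143],40))
E
```

```text
scene frame [[ 509.90046042 -102.25198271   77.        ]
 [ 498.46327454  -72.90960973   77.        ]
 [ 533.0738706   -57.04461696   77.        ]
 [ 548.37509962  -91.53747596   77.        ]] [522.45317629 -80.93592134  77.        ] (array([527.89652791, -83.8297098 ,  81.75973025]), np.float64(0.2013980986821953))
bow top scene [[502.48431243 135.50100462  84.        ]
 [529.84740538 154.33514994  84.        ]]
bow top top [[527.0240125  158.9421245   84.        ]
 [533.09975947 146.185992    84.        ]
 [503.69167127 132.47971542  84.        ]
 [497.6447458  145.16655978  84.        ]]
(array([517.33240152, 146.30842752,  84.37550475]), np.float64(3.3051271027704083))
stand scene [[498.73321173 105.65256843  36.        ]
 [470.78121528 156.77602615  36.        ]
 [528.0037187  190.92488642  36.        ]
 [557.8756809  138.74856038  36.        ]] [513.84845665 148.02551035  36.        ]
stand top [[531.03318782 185.66735928  36.        ]
 [559.46994297 133.67459223  36.        ]
 [498.46195315 100.21635467  36.        ]]
collar scene [[513.14521268 147.66868653  40.        ]]
```

The frame stereo fits at 0.2 mm, with the lid at z≈80 and yaw ≈18°. The key is near (516,145) with yaw ≈30°. A yaw of 30+180° keeps joint 6 in range for the later clockwise turn.

Request:
arm_command --targets '[[[0.0146, 0.0382, -0.002, 0, 0, 0.1792, 1], [0.0146, 0.0382, -0.002, 0, 0, 0.1792, 1], [0.0146, 0.0382, -0.002, 0, 0, 0.1792, 1], [0.0146, 0.0382, -0.002, 0, 0, 0.1792, 1], [0.0146, 0.0382, -0.002, 0, 0, 0.1792, 1], [0.0146, 0.0382, -0.002, 0, 0, 0.1792, 1], [0.0146, 0.0382, -0.002, 0, 0, 0.1792, 1], [0.0146, 0.0382, -0.002, 0, 0, 0.1792, 1], [0.0146, 0.0382, -0.002, 0, 0, 0.1792, 1]]]'

```text
time: 1.23
tool_pos: [384.8, -198.7, 174.9]
tcp_rot: [-180.0, -0.0, 117.7]
ft_force: [0.2, -0.6, -0.9]
finger_gap: 85.4
grip_force: 0.0
```

Request:
arm_command --targets '[[[0.0146, 0.0382, -0.002, 0, 0, 0.1792, 1], [0.0146, 0.0382, -0.002, 0, 0, 0.1792, 1], [0.0146, 0.0382, -0.002, 0, 0, 0.1792, 1], [0.0146, 0.0382, -0.002, 0, 0, 0.1792, 1], [0.0146, 0.0382, -0.002, 0, 0, 0.1792, 1], [0.0146, 0.0382, -0.002, 0, 0, 0.1792, 1], [0.0146, 0.0382, -0.002, 0, 0, 0.1792, 1], [0.0146, 0.0382, -0.002, 0, 0, 0.1792, 1], [0.0146, 0.0382, -0.002, 0, 0, 0.1792, 1], [0, 0, 0, 0, 0, 0, 1]]]'

```text
time: 2.48
tool_pos: [515.9, 146.0, 156.4]
tcp_rot: [179.9, -0.1, -149.9]
ft_force: [0.2, -0.3, -0.3]
finger_gap: 85.5
grip_force: 0.0
```

Request:
arm_command --targets '[[[0, 0, -0.02, 0, 0, 0, 1], [0, 0, -0.02, 0, 0, 0, 1], [0, 0, -0.02, 0, 0, 0, 1], [0, 0, -0.02, 0, 0, 0, 1], [0, 0, -0.012, 0, 0, 0, 1], [0, 0, -0.008, 0, 0, 0, 1], [0, 0, 0, 0, 0, 0, 1]]]'

```text
time: 3.35
tool_pos: [515.7, 143.4, 56.7]
tcp_rot: [180.0, -0.1, -150.2]
ft_force: [0.7, -0.4, 0.7]
finger_gap: 85.6
grip_force: 0.0
```

```bash
python3 - <<'E'
from h import *
a=viewer.snapshot('scene')[:,:,::-1].copy();cv2.imwrite('pics/s1.png',a)
print(status.sense()['tool_pos'],proj('scene',status.sense()['tool_pos']))
cv2.imwrite('pics/s1c.png',cv2.resize(a[130:235,200:340],(800,600),interpolation=cv2.INTER_CUBIC))
E
```

```text
[516.18667423 143.55811936  57.40103142] [[266.77125637 198.16675164]]
```

View pics/s1c.png

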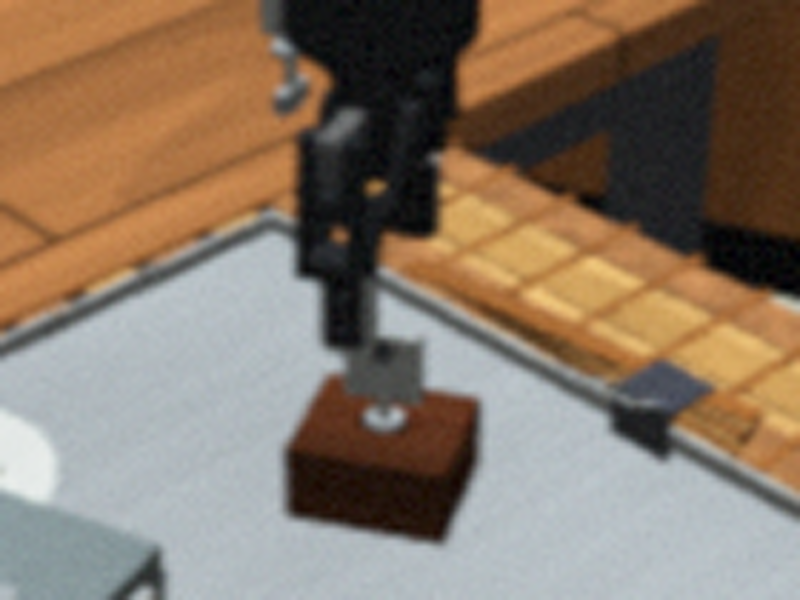

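The crop shows a finger ending at about scene (261,190) and the key bow at (267,194), still standing in the stand. I'll compare that with the expected fingertip pixels.

```bash
python3 - <<'E'
from h import *
t=np.array([516.2,143.6,57.4]);u=np.array([.5,-.866,0])
for z in (57,70):
  for w in(48,-48): 
    q=t+w*u;q[2]=z;print(z,w,(proj('scene',q)-[200,130])/.175)
E
```

```text
57 48 [[348.48828534 455.40787296]]
57 -48 [[412.19731678 330.27370651]]
70 48 [[348.05316546 429.40437024]]
70 -48 [[412.28914757 305.36606463]]
```

```bash
python3 - <<'E'
from h import *
a=viewer.snapshot('scene')[:,:,::-1].copy();b=viewer.snapshot('top')[:,:,::-1].copy()
t=status.sense()['tool_pos'];print(t,proj('top',t))
c=lambda i,x,y,w,h:cv2.resize(i[y:y+h,x:x+w],(w*5,h*5),interpolation=cv2.INTER_CUBIC)
cv2.imwrite('pics/s2.png',np.hstack([c(a,225,100,80,120),c(b,205,120,80,120)]))
E
```

```text
[516.77656207 143.77051223  58.1035355 ] [[244.755188  189.8460033]]
```

View pics/s2.png

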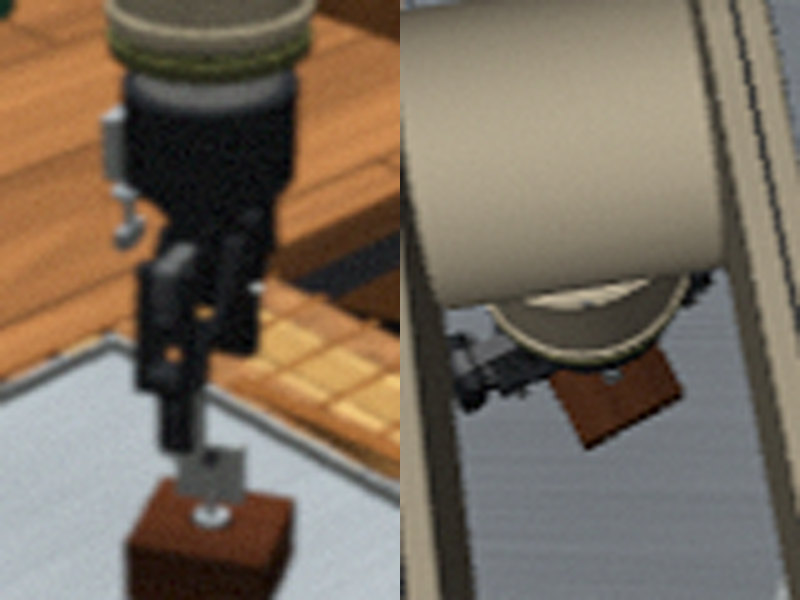

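The two views disagree with where I expect the fingers: in scene the near tip is at about (260.6,190), and in top the left finger is at about (223,195). I'll check with stereo before closing.

```bash
python3 - <<'E'
from h import *
pt=lambda x,y:(205+(x-400)/5,120+y/5); ps=lambda x,y:(225+x/5,100+y/5)
t=status.sense()['tool_pos'].copy();u=np.array([.5,-.866,0])
for z in (57,71,100,131,180,230,280): 
    q=t.copy();q[2]=z;a=(proj('scene',q)[0]-[225,100])*5;b=(proj('top',q)[0]-[205,120])*5+[400,0];print(z,'axis s2 scene',a.round(),'top',b.round())
for w in(-57,57):
  for z in (71,100,120): q=t+w*u;q[2]=z;print(w,z,((proj('scene',q)[0]-[225,100])*5).round(),((proj('top',q)[0]-[205,120])*5+[400,0]).round())
print(plane('scene',ps(178,450),71),plane('scene',ps(178,450),110))
E
```

```text
57 axis s2 scene [210. 492.] top [599. 350.]
71 axis s2 scene [210. 468.] top [598. 345.]
100 axis s2 scene [210. 417.] top [596. 336.]
131 axis s2 scene [209. 360.] top [594. 325.]
180 axis s2 scene [209. 266.] top [590. 306.]
230 axis s2 scene [208. 163.] top [586. 284.]
280 axis s2 scene [208.  53.] top [581. 260.]
-57 71 [242. 407.] [499. 399.]
-57 100 [242. 357.] [494. 391.]
-57 120 [242. 322.] [490. 386.]
57 71 [175. 535.] [696. 291.]
57 100 [174. 483.] [697. 280.]
57 120 [173. 446.] [698. 272.]
[[494.84867723 143.3459468   71.        ]] [[538.16838705 103.72122487 110.        ]]
```

Both fingertips look about 40 mm higher than tool_pos suggests. Closing here is harmless and will settle it: a 9 mm gap means the bow is between the pads, and 0 means the fingers are above it.

Request:
arm_command --targets '[[[0, 0, 0, 0, 0, 0, -1], [0, 0, 0, 0, 0, 0, -1], [0, 0, 0, 0, 0, 0, -1], [0, 0, 0, 0, 0, 0, -1], [0, 0, 0, 0, 0, 0, -1], [0, 0, 0, 0, 0, 0, -1], [0, 0, 0, 0, 0, 0, -1]]]' --force 40

```text
time: 4.38
tool_pos: [516.1, 143.7, 57.3]
tcp_rot: [-180.0, 0.0, -150.2]
ft_force: [0.6, 0.3, 0.3]
finger_gap: 0.2
grip_force: 0.0
```

```bash
python3 - <<'E'
from h import *
a=viewer.snapshot('scene')[:,:,::-1].copy();s=status.sense()
print(s['tool_pos'],s['finger_gap'],s['grip_force'],s['ft_force'])
cv2.imwrite('pics/s3.png',cv2.resize(a[100:220,225:305],(400,600),interpolation=cv2.INTER_CUBIC))
E
```

```text
[516.08104396 143.69936923  57.27493911] 0.32868788482547506 0.0 [-0.28872205  0.1900609   0.63448834]
```

View pics/s3.png

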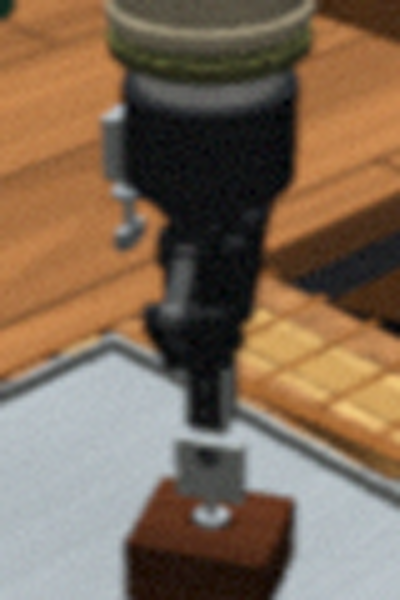

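Closed fingers stop at crop y≈430, about 9 mm above the bow top at y≈445. So the reported z is about 36 mm lower than the scene as the cameras see it, while laterally the fingers line up. Opening and lowering to a reported z of about 18 is safe under either reading, because the fingers straddle the stand and the palm clears the bow.

Request:
arm_command --targets '[[[0, 0, 0, 0, 0, 0, 1], [0, 0, 0, 0, 0, 0, 1], [0, 0, 0, 0, 0, 0, 1], [0, 0, 0, 0, 0, 0, 1], [0, 0, 0, 0, 0, 0, 1], [0, 0, 0, 0, 0, 0, 1]]]'

```text
time: 5.18
tool_pos: [516.1, 143.7, 57.3]
tcp_rot: [180.0, -0.0, -150.2]
ft_force: [0.7, -0.4, -0.1]
finger_gap: 85.5
grip_force: 0.0
```

Request:
arm_command --targets '[[[0, 0, -0.01, 0, 0, 0, 1], [0, 0, -0.01, 0, 0, 0, 1], [0, 0, -0.01, 0, 0, 0, 1], [0, 0, -0.008, 0, 0, 0, 1], [0, 0, 0, 0, 0, 0, 1]]]'

```text
time: 5.8
tool_pos: [515.2, 143.5, 18.1]
tcp_rot: [180.0, -0.1, -150.2]
ft_force: [0.4, -0.0, 0.9]
finger_gap: 85.4
grip_force: 0.0
```

Request:
arm_command --targets '[[[0, 0, 0, 0, 0, 0, -1], [0, 0, 0, 0, 0, 0, -1], [0, 0, 0, 0, 0, 0, -1], [0, 0, 0, 0, 0, 0, -1], [0, 0, 0, 0, 0, 0, -1], [0, 0, 0, 0, 0, 0, -1], [0, 0, 0, 0, 0, 0, -1]]]' --force 40

```text
time: 6.68
tool_pos: [516.2, 143.8, 19.5]
tcp_rot: [-180.0, 0.0, -150.2]
ft_force: [-0.5, 0.8, 1.0]
finger_gap: 8.3
grip_force: 43.8
```

```bash
python3 - <<'E'
from h import *
a=viewer.snapshot('scene')[:,:,::-1].copy();s=status.sense()
print(s['tool_pos'],s['finger_gap'],s['grip_force'],s['ft_force'])
cv2.imwrite('pics/s4.png',cv2.resize(a[110:230,225:305],(400,600),interpolation=cv2.INTER_CUBIC))
E
```

```text
[516.21256599 143.80580759  19.4535609 ] 8.744748572849556 43.773908615112305 [-0.8856859   1.17988244  0.95925908]
```

View pics/s4.png

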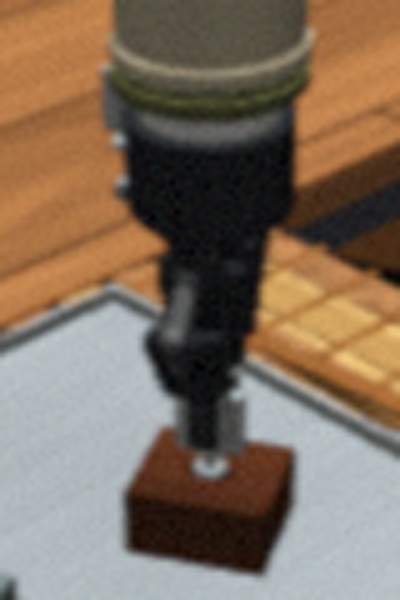

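The fingers stopped at 8.7 mm with 44 N on the pads and the bow is between them, so the key is gripped. Reported z is now 19.5 with the collar on the stand. The lid is 40 mm higher than the stand, so home is at reported z≈59.5 and the tip reaches the lid at z≈87.5.

Request:
arm_command --targets '[[[0, 0, 0.008, 0, 0, 0, -1], [0, 0, 0.012, 0, 0, 0, -1], [0, 0, 0.015, 0, 0, 0, -1], [0, 0, 0.015, 0, 0, 0, -1], [0, 0, 0.02, 0, 0, 0, -1], [0, 0, 0.02, 0, 0, 0, -1], [0, 0, 0.01, 0, 0, 0, -1], [0, 0, 0, 0, 0, 0, -1]]]' --force 60

```text
time: 7.72
tool_pos: [516.9, 143.8, 120.5]
tcp_rot: [-180.0, 0.1, -150.2]
ft_force: [-0.0, -1.5, -2.1]
finger_gap: 7.7
grip_force: 60.6
```

Request:
arm_command --targets '[[[0.0012, -0.0228, 0, 0, 0, -0.02, -1], [0.0012, -0.0228, 0, 0, 0, -0.02, -1], [0.0012, -0.0228, 0, 0, 0, -0.02, -1], [0.0012, -0.0228, 0, 0, 0, -0.02, -1], [0.0012, -0.0228, 0, 0, 0, -0.02, -1], [0.0012, -0.0228, 0, 0, 0, -0.02, -1], [0.0012, -0.0228, 0, 0, 0, -0.02, -1], [0.0012, -0.0228, 0, 0, 0, -0.02, -1], [0.0012, -0.0228, 0, 0, 0, -0.02, -1], [0.0012, -0.0228, 0, 0, 0, -0.02, -1]]]'

```text
time: 8.98
tool_pos: [527.3, -84.9, 118.1]
tcp_rot: [179.9, -0.1, -161.7]
ft_force: [0.1, -0.5, -1.0]
finger_gap: 7.9
grip_force: 60.6
```

Request:
arm_command --targets '[[[0, 0, -0.01, 0, 0, 0, -1], [0, 0, -0.01, 0, 0, 0, -1], [0, 0, -0.006, 0, 0, 0, -1], [0, 0, 0, 0, 0, 0, -1], [0, 0, 0, 0, 0, 0, -1]]]'

```text
time: 9.6
tool_pos: [528.3, -84.0, 93.5]
tcp_rot: [-180.0, 0.0, -161.6]
ft_force: [0.4, -0.5, -1.5]
finger_gap: 8.2
grip_force: 60.7
```

```bash
python3 - <<'E'
from h import *
a=viewer.snapshot('scene')[:,:,::-1].copy();b=viewer.snapshot('top')[:,:,::-1].copy();s=status.sense()
print(s['tool_pos'],s['tcp_rot'],s['finger_gap'],s['grip_force'],s['ft_force'],s['wrist_torque'],s['joint_pos'])
c=lambda i,x,y,w,h:cv2.resize(i[y:y+h,x:x+w],(400,600),interpolation=cv2.INTER_CUBIC)
cv2.imwrite('pics/s5.png',np.hstack([c(a,160,180,56,84),c(b,294,145,80,120)]))
E
```

```text
[528.49817219 -84.1820945   93.78994035] [-1.79973519e+02  4.19249583e-02 -1.61653690e+02] 8.156621533153974 60.68603754043579 [ 0.50270878 -0.39136968 -0.86808701] [-0.01674701 -0.05715466  0.01038766] [-1.45407655e+01  1.41879566e+00  1.02235577e+02  5.42722465e-04
  7.62960424e+01 -1.22887194e+02]
```

View pics/s5.png

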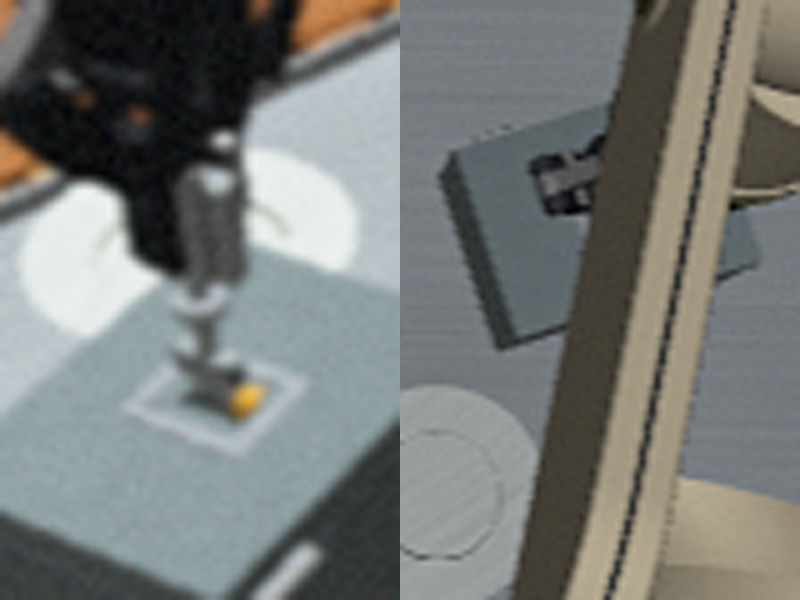

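The scene crop shows the key hanging upright: bow (212,225), collar (203,303), and the bit at about (209,375) just above the framed slot, with a pin at (248,400). I'll compare the projected positions numerically.

```bash
python3 - <<'E'
from h import *
a=cv2.imread('pics/s5.png')
L=np.array([528,-84,0.]);k=600/84
for h in (80,86,100,114,125,140,162): print(h,((proj('scene',L+[0,0,h])[0]-[160,180]+.5)*k).round(1))
for d in ([5,0,0],[0,5,0]): print(d,((proj('scene',L+[0,0,80]+d)-proj('scene',L+[0,0,80]))*k).round(1))
E
```

```text
80 [217.1 403. ]
86 [214.5 386.8]
100 [208.6 348.5]
114 [202.5 309.4]
125 [197.6 278.1]
140 [190.9 234.5]
162 [180.7 168.8]
[5, 0, 0] [[10.   8.3]]
[0, 5, 0] [[14.6 -7.9]]
```

Within about 1–2 mm everywhere, inside the chamfer's capture. I'll descend gently and watch the forces.

Request:
arm_command --targets '[[[0, 0, -0.002, 0, 0, 0, -1], [0, 0, -0.002, 0, 0, 0, -1], [0, 0, -0.002, 0, 0, 0, -1], [0, 0, -0.001, 0, 0, 0, -1]]]'

```text
time: 10.2
tool_pos: [527.9, -84.3, 86.0]
tcp_rot: [180.0, -0.0, -161.7]
ft_force: [-0.6, -0.1, -0.6]
finger_gap: 8.0
grip_force: 60.7
```

Request:
arm_command --targets '[[[0, 0, -0.001, 0, 0, 0, -1], [0, 0, -0.001, 0, 0, 0, -1], [0, 0, -0.001, 0, 0, 0, -1]]]'

```text
time: 10.58
tool_pos: [528.1, -84.3, 83.2]
tcp_rot: [-180.0, 0.0, -161.7]
ft_force: [0.5, 0.8, -0.9]
finger_gap: 8.0
grip_force: 60.7
```

Request:
arm_command --targets '[[[0, 0, -0.001, 0, 0, 0, -1], [0, 0, -0.001, 0, 0, 0, -1]]]'

```text
time: 10.82
tool_pos: [528.3, -84.4, 81.4]
tcp_rot: [-180.0, 0.0, -161.7]
ft_force: [-0.1, -0.8, 1.8]
finger_gap: 7.9
grip_force: 60.9
```

Request:
arm_command --targets '[[[0, 0, -0.001, 0, 0, 0, -1], [0, 0, -0.001, 0, 0, 0, -1]]]'

```text
time: 11.08
tool_pos: [528.8, -84.4, 80.2]
tcp_rot: [-180.0, 0.1, -161.7]
ft_force: [-1.9, 0.9, 9.3]
finger_gap: 7.9
grip_force: 62.2
```

Request:
arm_command --targets '[[[-0.0002, 0.0006, -0.0005, 0, 0, 0.03, -1], [0.0004, -0.0012, -0.0003, 0, 0, -0.06, -1], [-0.0004, 0.0012, -0.0003, 0, 0, 0.06, -1], [0.0002, -0.0006, 0, 0, 0, -0.03, -1]]]'

```text
time: 11.58
tool_pos: [529.2, -84.0, 79.2]
tcp_rot: [-180.0, 0.1, -161.7]
ft_force: [0.6, 3.0, 4.5]
finger_gap: 8.1
grip_force: 61.4
```

Request:
arm_command --targets '[[[-0.0002, 0.0006, -0.0005, 0, 0, 0.03, -1], [0.0004, -0.0012, -0.0005, 0, 0, -0.06, -1], [-0.0004, 0.0012, -0.0005, 0, 0, 0.06, -1], [0.0002, -0.0006, -0.0005, 0, 0, -0.03, -1]]]'

```text
time: 12.08
tool_pos: [529.0, -83.8, 77.2]
tcp_rot: [180.0, 0.1, -161.6]
ft_force: [-0.6, 4.4, 7.7]
finger_gap: 8.0
grip_force: 61.8
```

Request:
arm_command --targets '[[[-0.0002, 0.0006, -0.0005, 0, 0, 0.03, -1], [0.0004, -0.0012, -0.0005, 0, 0, -0.06, -1], [-0.0004, 0.0012, -0.0005, 0, 0, 0.06, -1], [0.0002, -0.0006, -0.0005, 0, 0, -0.03, -1]]]'

```text
time: 12.58
tool_pos: [528.2, -83.7, 74.2]
tcp_rot: [179.9, 0.0, -161.8]
ft_force: [0.1, 4.1, 0.6]
finger_gap: 8.5
grip_force: 61.0
```

Request:
arm_command --targets '[[[0, 0.0004, -0.001, 0, 0, 0, -1], [0, 0, -0.001, 0, 0, 0, -1], [0, 0, -0.001, 0, 0, 0, -1], [0, 0, -0.001, 0, 0, 0, -1]]]'

```text
time: 13.08
tool_pos: [527.8, -83.7, 69.8]
tcp_rot: [180.0, -0.0, -161.7]
ft_force: [-0.9, 3.5, 1.7]
finger_gap: 8.1
grip_force: 60.8
```

Request:
arm_command --targets '[[[0, 0, -0.001, 0, 0, 0, -1], [0, 0, -0.001, 0, 0, 0, -1], [0, 0, -0.001, 0, 0, 0, -1]]]'

```text
time: 13.45
tool_pos: [527.9, -83.8, 66.9]
tcp_rot: [180.0, -0.0, -161.7]
ft_force: [-0.9, 3.2, 1.0]
finger_gap: 8.3
grip_force: 60.7
```

Request:
arm_command --targets '[[[0, 0.0003, -0.001, 0, 0, 0, -1], [0, 0, -0.001, 0, 0, 0, -1], [0, 0, -0.001, 0, 0, 0, -1], [0, 0, -0.001, 0, 0, 0, -1]]]'

```text
time: 13.95
tool_pos: [528.4, -84.1, 63.3]
tcp_rot: [-179.9, 0.0, -161.7]
ft_force: [0.5, 0.2, -1.3]
finger_gap: 8.1
grip_force: 60.6
```

Request:
arm_command --targets '[[[0, 0, -0.001, 0, 0, 0, -1], [0, 0, -0.001, 0, 0, 0, -1]]]'

```text
time: 14.2
tool_pos: [528.2, -83.8, 61.2]
tcp_rot: [-180.0, 0.0, -161.7]
ft_force: [-0.1, -0.6, -0.7]
finger_gap: 8.1
grip_force: 60.6
```

Request:
arm_command --targets '[[[0, 0, -0.001, 0, 0, 0, -1], [0, 0, -0.001, 0, 0, 0, -1]]]'

```text
time: 14.45
tool_pos: [528.2, -83.7, 59.4]
tcp_rot: [-180.0, 0.0, -161.7]
ft_force: [-2.5, 0.3, 6.6]
finger_gap: 8.1
grip_force: 61.8
```

Request:
arm_command --targets '[[[0, 0, -0.0005, 0, 0, 0, -1], [0, 0, -0.0005, 0, 0, 0, -1]]]'

```text
time: 14.7
tool_pos: [528.3, -83.7, 59.4]
tcp_rot: [-180.0, 0.0, -161.7]
ft_force: [-5.9, 0.4, 11.1]
finger_gap: 7.9
grip_force: 62.6
```

Contact came at z 59.4, as predicted, so the collar is home. Now I turn clockwise with a firmer grip.

Request:
arm_command --targets '[[[-0.0003, 0, 0, 0, 0, 0, -1], [0, 0, 0, 0, 0, 0, -1], [0, 0, 0, 0, 0, -0.08, -1], [0, 0, 0, 0, 0, -0.12, -1], [0, 0, 0, 0, 0, -0.12, -1]]]' --force 100

```text
time: 15.32
tool_pos: [528.9, -83.8, 59.5]
tcp_rot: [-180.0, 0.1, 179.8]
ft_force: [-0.9, 1.2, 6.3]
finger_gap: 7.4
grip_force: 97.7
```

Request:
arm_command --targets '[[[0, 0, 0, 0, 0, -0.12, -1], [0, 0, 0, 0, 0, -0.12, -1], [0, 0, 0, 0, 0, -0.12, -1]]]'

```text
time: 15.7
tool_pos: [528.8, -84.1, 59.5]
tcp_rot: [-180.0, 0.1, 159.1]
ft_force: [-1.2, -1.1, 6.2]
finger_gap: 7.8
grip_force: 97.7
```

```bash
python3 - <<'E'
from h import *
s=status.sense();print({k:np.round(s[k],2) for k in s})
E
```

```text
{'time': np.float64(15.7), 'joint_pos': array([-1.4500e+01,  3.4800e+00,  1.0391e+02, -3.0000e-02,  7.2480e+01,
       -8.3640e+01]), 'qd': array([ 1.000e-02,  3.000e-02,  8.000e-02, -1.300e-01, -0.000e+00,
        5.463e+01]), 'joint_efforts': array([  0.62, -46.65, -43.96,   0.64,  -0.43,  -1.86]), 'tool_pos': array([528.78, -84.14,  59.49]), 'tcp_rot': array([-1.7998e+02,  1.3000e-01,  1.5915e+02]), 'ft_force': array([-1.19, -1.07,  6.18]), 'wrist_torque': array([-0.23,  0.29,  0.1 ]), 'grip_force': np.float64(97.73), 'finger_gap': np.float64(7.81)}
```

Request:
arm_command --targets '[[[0, 0, 0, 0, 0, -0.12, -1], [0, 0, 0, 0, 0, -0.12, -1], [0, 0, 0, 0, 0, -0.12, -1], [0, 0, 0, 0, 0, -0.12, -1], [0, 0, 0, 0, 0, -0.12, -1], [0, 0, 0, 0, 0, -0.12, -1], [0, 0, 0, 0, 0, -0.12, -1], [0, 0, 0, 0, 0, 0, -1]]]'

```text
time: 16.7
tool_pos: [528.1, -84.8, 59.5]
tcp_rot: [-180.0, 0.1, 111.1]
ft_force: [-4.9, -3.5, 9.0]
finger_gap: 7.5
grip_force: 98.1
```

Request:
arm_command --targets '[[[0, 0, 0, 0, 0, -0.05, -1], [0, 0, 0, 0, 0, -0.04, -1], [0, 0, 0, 0, 0, 0, -1]]]'

```text
time: 17.08
tool_pos: [528.0, -84.8, 59.5]
tcp_rot: [-180.0, 0.1, 106.1]
ft_force: [-4.5, -3.9, 9.6]
finger_gap: 7.4
grip_force: 98.2
```

```bash
python3 - <<'E'
from h import *
s=status.sense();print({k:np.round(s[k],2) for k in ('tool_pos','tcp_rot','ft_force','wrist_torque','joint_pos')})
E
```

```text
{'tool_pos': array([527.97, -84.84,  59.5 ]), 'tcp_rot': array([-1.7999e+02,  1.2000e-01,  1.0605e+02]), 'ft_force': array([-4.52, -3.93,  9.58]), 'wrist_torque': array([-0.76,  1.14,  0.18]), 'joint_pos': array([-14.54,   3.47, 103.93,  -0.12,  72.55, -30.56])}
```

Request:
arm_command --targets '[[[0, 0, 0, 0, 0, -0.04, -1], [0, 0, 0, 0, 0, -0.04, -1], [0, 0, 0, 0, 0, 0, -1]]]'

```text
time: 17.45
tool_pos: [527.9, -84.9, 59.5]
tcp_rot: [-180.0, 0.1, 101.5]
ft_force: [-7.0, -2.8, 9.3]
finger_gap: 7.6
grip_force: 98.2
```

```bash
python3 - <<'E'
from h import *
s=status.sense();print({k:np.round(s[k],2) for k in ('tool_pos','tcp_rot','ft_force','wrist_torque')})
E
```

```text
{'tool_pos': array([527.88, -84.86,  59.51]), 'tcp_rot': array([-1.7999e+02,  1.2000e-01,  1.0147e+02]), 'ft_force': array([-7.01, -2.84,  9.29]), 'wrist_torque': array([-0.72,  1.2 ,  0.21])}
```

Request:
arm_command --targets '[[[0, 0, 0, 0, 0, -0.03, -1], [0, 0, 0, 0, 0, -0.02, -1], [0, 0, 0, 0, 0, 0, -1], [0, 0, 0, 0, 0, 0, -1]]]'

```text
time: 17.95
tool_pos: [527.8, -84.9, 59.5]
tcp_rot: [-180.0, 0.1, 98.6]
ft_force: [-5.6, -4.8, 10.0]
finger_gap: 7.4
grip_force: 98.3
```

```bash
python3 - <<'E'
from h import *
a=viewer.snapshot('scene')[:,:,::-1].copy();s=status.sense();print({k:np.round(s[k],2) for k in ('tool_pos','tcp_rot','ft_force','wrist_torque','grip_force')})
cv2.imwrite('pics/s6.png',cv2.resize(a[150:290,130:270],(600,600),interpolation=cv2.INTER_CUBIC))
E
```

```text
{'tool_pos': array([527.8 , -84.87,  59.49]), 'tcp_rot': array([-1.7998e+02,  1.2000e-01,  9.8640e+01]), 'ft_force': array([-5.42, -3.08, 10.09]), 'wrist_torque': array([-0.74,  1.28,  0.28]), 'grip_force': np.float64(98.27)}
```

View pics/s6.png

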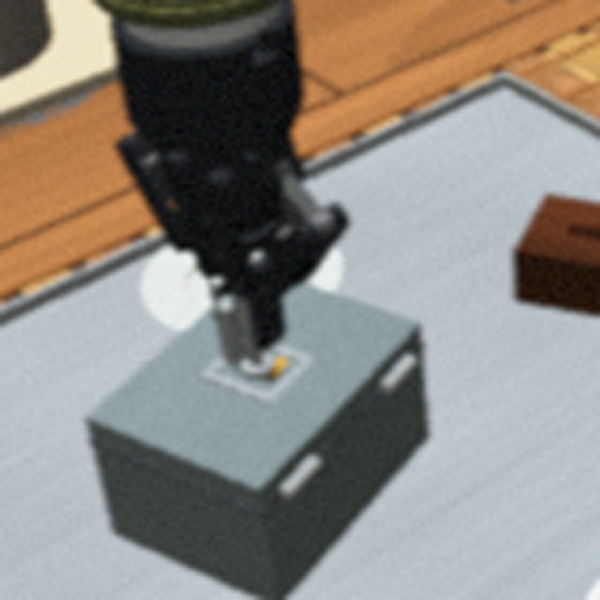

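The picture shows the stand empty, the collar down on the lid at about (256,367), and the bow turned a quarter with the fingers still on it. The twist moment has risen to 0.28 N m, above the spring's 0.21, so the barrel is at its stop.

```bash
python3 -c "
from bench import job
print(job.hand_in())"
```

```text
the job is handed in; nothing more can be done
None
```

The job is handed in, with no verdict returned: the key is home in the lock (collar contact at the predicted height) and held against the clockwise stop in a 98 N grip. The arm kept clear of the cups, canister and plate, but I did not re-measure their positions at the end.

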